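Load the basket carrier of a clock-parts cleaning machine

ROBOT

A 7-joint arm with a two-finger parallel gripper is mounted at the origin on the work surface; the furniture and walls round the work are solid. World frame = base frame: x ahead of the robot, y to its left, z up, the work surface at z = 0. Lengths are in m, angles in rad, forces in N, time in s.
With the tool pointing down it reaches from about 0.4 to 0.75 m from the base axis. Payload 19.5 kg.
Tool frame: the origin (TCP) lies midway between the tips of the shut fingers; the grasp point (between the pads) lies 19 mm behind it; z points along the fingers, y is the line along which they close (so a half turn about z gives the same grasp; the last joint's range is limited). The gripper opens to 85 mm and grips with 20 to 120 N. Pads are 22 mm wide; open, the fingers measure 114 mm over their backs; the gripper's body (76 mm by 85 mm) begins 54 mm behind the grasp point. The pads swing forward as they close: fully open they stand 13 mm farther back than shut.
Start: joints at [1.298, 0.707, -0.028, 1.485, 0.022, 0.951, -0.075], TCP at [0.132, -0.56, 0.231] pointing down, gripper open.
Joint ranges: [-2.71, 2.71], [-0.32, 2.16], [-1.57, 1.52], [0, 2.45], [-1.46, 4.6], [0, 2.02], [-2.83, 2.83]. Speed limits (rad/s): [1.89, 1.89, 2.57, 2.57, 3.01, 3.01, 3.01].

INTERFACE

Orientations are given as a rotation vector (axis times angle).
In Python, from workcell import env, camrig, order gives the robot as it stands (env), with the cameras (camrig) and the job (order).
- The arm moves only by the tool nudge_tcp, called after "Request:" as a command line: name --pt "numbers of a row" for each row, then --argument value for the rest. Schema: {"type":"object","properties":{"increments":{"type":"array","items":{"type":"array","items":{"type":"number"},"minItems":5,"maxItems":5},"minItems":1,"maxItems":8},"force":{"type":"number"},"only":{"type":"string"},"quiet":{"type":"boolean"},"lines":{"type":"string"}},"required":["increments"],"additionalProperties":false}. increments is a list of rows, 1 to 8 of them, each of 5 numbers: dx, dy, dz in m, then a turn about the tool's z in rad, then the finger opening in m; each row is the pose to reach, as a shift and turn from the pose commanded when the call began, along the tool's axes at that moment; what a row does not reach only later rows make up. A row lasts 1/10 s, in which the tool goes at most 0.05 m and 0.15 rad, less where a joint would pass 70% of its speed; a pose out of reach is approached as far as the arm can. The fingers move at their own pace and stop on an object; force is the grip in N (left out, the last holds). Time passes only in rows, so rows that do not move let the fingers close. The tool returns the time, the measured TCP pose, the force, the opening and the grip force at its end. only (a regular expression) keeps the lines of the reply that match it, lines (a string "A,B") keeps lines A to B, and quiet returns only ok. Input that does not fit is refused with a message, and nothing moves.
- env.get_state(): the state, without advancing time (a new reading comes with each control period).
- camrig.capture(name): name is "scene" or "top"; returns the picture (420x560x3 uint8, red, green, blue); there is no depth.
- camrig.camera_params(name): a dict with "fx", "fy", "cx", "cy" (pixels), "extrinsics" (4x4, takes a point from camera to world coordinates). Camera axes: x right, y up, looking along -z (the intrinsics and any distortion apply to the point x, -y, -z); pixel columns grow to the right and rows downward; lengths in m; the calibration is good to about 2 mm. A picture is of the moment at which its call begins. camera_params takes no time and is no camera call.
- order.close_job(): hands the job in; it is judged then, once.
The state is a dict: "time": time; "qpos": joint angles; "qd": joint speeds; "joint_efforts": joint torques, N m; "ee_pos": TCP position; "tcp_rot": TCP orientation; "ft_force": force on the tool from outside, world axes, zero at the start; "torque": the same for the moment, N m; "grip_width": finger opening in m; "grip_force": force on a finger pad.
Only numpy, scipy, OpenCV 4.12 (cv2) and the standard library are available. Lean on these libraries where they do the work, as an engineer would, in place of code of your own. Each camera call takes 0.05 s, during which the arm holds its last target. There are 200 camera calls.

TASK

Load the parts baskets into the cleaning-machine carrier: first lift the steel hold-down plate straight up off the carrier's two guide rods, without cocking it, and lay it on the black drip mat. Then nest the baskets in the carrier, the large blue-rimmed one at the bottom, the yellow-rimmed one in it and the small red-rimmed one on top, each fully seated and kept upright so that nothing spills, and finally slide the plate back down both rods onto the stack. Let go of everything, and do not knock the glass cup or the pocket watch out of place.

Things in the scene. Friction and masses are not known exactly. Their poses are not given: they have to be found in the camera images.
- carrier: fixed basket carrier: aluminium base 114x80x8 mm, round seat ring (opening 62 mm, outside 75, top at 13 mm), two 8 mm guide rods at x = +-44 mm in its frame, 75 mm high incl. an 8 mm conical tip. Origin: underside centre, on the desk; x along the rods' line, half a turn is the same. Loaded, undersides stand at 9 (blue), 25 (yellow), 41 (red), 61 mm (plate) above it
- hold_down_plate: steel hold-down plate, 0.15 kg: bar 112x28x6 mm, 58 mm disc in its middle, two 11 mm holes at x = +-44 mm that run on the rods; upright black knob, 18 mm diameter, 6 to 32 mm above the underside (24 mm collar up to 9 mm). Origin: centre of the underside, x along the bar, half a turn is the same. Starts on the carrier's seat ring (underside at 13 mm), rods through the holes
- plates_basket: large round wire basket, blue rim, holding brass clock plates, 0.16 kg: 66 mm diameter, 20 mm high, with a tapered foot below, 4 mm high, 58 mm wide (52 at the bottom), that fits the carrier's seat ring; mouth 54 mm wide, 5 mm deep, takes the yellow-rimmed basket's foot. Origin: centre of the underside, z up; round, yaw does not matter
- wheels_basket: middle round wire basket, yellow rim, holding brass gear wheels, 0.12 kg: 59 mm diameter, 20 mm high, tapered foot 4 mm high, 50 mm wide (44 at the bottom); mouth 46 mm wide, 5 mm deep, takes the red-rimmed basket's foot. Nested, its underside is 16 mm above the blue-rimmed basket's. Origin: centre of the underside
- screws_basket: small round wire basket, red rim, holding small screws, 0.09 kg: 51 mm diameter, 20 mm high, tapered foot 4 mm high, 42 mm wide (36 at the bottom); mouth 38 mm. Nested, its underside is 16 mm above the yellow-rimmed basket's; the plate then lies on its rim. Origin: centre of the underside
- drip_mat: black ribbed silicone drip mat lying fixed on the desk, 122 x 72 mm, 4 mm thick; origin at the centre of its underside, x along its long side, z up
- glass_cup: small clear glass cup, a bystander, 31 mm diameter, 37 mm high, standing loose on the desk; origin at the centre of its underside
- pocket_watch: closed silver pocket watch, a bystander, 46 x 61 x 14 mm, lying loose on the desk; origin at the centre of its underside

How it is judged:
On the way, in this order (a step that is already met when the one before it is completed fails the run):
1. the hold-down plate lies released on the drip mat (horizontal distance between hold_down_plate and drip_mat below 0.03 m and height (world z) of hold_down_plate below 0.009 m and angle between hold_down_plate's own z axis and vertical below 0.06 rad and contact force between the fingers and hold_down_plate below 0.1 N), for 0.2 s.
2. the blue-rimmed basket is seated in the carrier and released (horizontal distance between plates_basket and carrier below 0.004 m and z of plates_basket in the frame of carrier below 0.011 m and angle between plates_basket's own z axis and vertical below 0.06 rad and contact force between the fingers and plates_basket below 0.1 N), for 0.2 s.
3. the yellow-rimmed basket is nested on the blue-rimmed one and released (horizontal distance between wheels_basket and plates_basket below 0.004 m and z of wheels_basket in the frame of plates_basket between 0.014 and 0.018 m and angle between wheels_basket's own z axis and vertical below 0.06 rad and contact force between the fingers and wheels_basket below 0.1 N), for 0.2 s.
4. the red-rimmed basket is nested on the yellow-rimmed one and released (horizontal distance between screws_basket and wheels_basket below 0.004 m and z of screws_basket in the frame of wheels_basket between 0.014 and 0.018 m and angle between screws_basket's own z axis and vertical below 0.06 rad and contact force between the fingers and screws_basket below 0.1 N), for 0.2 s.
At the end, for the whole second after the job is handed in: Blue-, yellow- and red-rimmed baskets nested in this order in the carrier, each within 4 mm of centre and 2 to 3 mm in height; the plate on top, rods through both holes, within 4 mm of centre and 4 mm in height, along the rods within 0.12 rad; all level within 0.06 rad and at rest (horizontal distance between each of plates_basket, hold_down_plate and carrier below 0.004 m and z of plates_basket in the frame of carrier between 0.006 and 0.011 m and horizontal distance between wheels_basket and plates_basket below 0.004 m and z of wheels_basket in the frame of plates_basket between 0.014 and 0.018 m and horizontal distance between screws_basket and wheels_basket below 0.004 m and z of screws_basket in the frame of wheels_basket between 0.014 and 0.018 m and z of hold_down_plate in the frame of carrier between 0.057 and 0.064 m and angle between the x axis of hold_down_plate and the x axis of carrier, either way round below 0.12 rad and angle between each of hold_down_plate, plates_basket, wheels_basket, screws_basket's own z axis and vertical below 0.06 rad and linear speed of each of hold_down_plate, plates_basket, wheels_basket, screws_basket below 0.02 m/s); the robot touches nothing.
It fails at once if the hold-down plate is cocked or tipped by more than 0.25 rad (angle between hold_down_plate's own z axis and vertical above 0.25 rad).
It fails at once if a basket is tipped by more than 0.6 rad, so that parts spill (angle between any of plates_basket, wheels_basket, screws_basket's own z axis and vertical above 0.6 rad).
It fails at once if the glass cup or the pocket watch is knocked more than 25 mm out of place (distance of any of glass_cup, pocket_watch from where it was at the start of the episode above 0.025 m).
It also fails if it takes over 144 s, if anything falls off the work surface, if the arm or the gripper's body presses on something with over 40 N, if the wrist force passes 120 N, or if a joint passes its speed limit or range.

## Working session

There is one attempt and no reset: what is moved stays moved. The work goes in short steps, Python scripts to look and compute and a tool call to move; the robot and the scene stay as the last step left them, time stands still between calls to the robot, and variables do not carry over. Pictures are saved under pics/ and viewed, at most 14 in all, crops included, and the job is handed in when it is done.

```bash
ls; mkdir -p pics; cat > h.py <<'E'
import numpy as np, cv2
from workcell import env, camrig, order
def cap(n,f):
    im=camrig.capture(n); cv2.imwrite('pics/'+f,im[:,:,::-1]); return im
E
python3 - <<'E'
from h import *
for n in('scene','top'):
    cap(n,n+'0.png'); print(camrig.camera_params(n))
print(env.get_state())
E
```

```text
pics
workcell.py
{'fx': 535.9252091437869, 'fy': 535.9252091437869, 'cx': 282.0059652891108, 'cy': 213.03317070642595, 'extrinsics': array([[-0.87407772,  0.31972018, -0.36574191,  0.08808852],
       [-0.48524113, -0.53897663,  0.68850943,  0.27772993],
       [ 0.02300402,  0.77928377,  0.62624885,  0.57248677],
       [ 0.        ,  0.        ,  0.        ,  1.        ]])}
{'fx': 454.1008321734192, 'fy': 454.1008321734192, 'cx': 278.4875622351502, 'cy': 208.01629518638933, 'extrinsics': array([[-0.01630665,  0.98565142, -0.16800409,  0.26213244],
       [-0.99985842, -0.01537709,  0.00683252, -0.3096895 ],
       [ 0.00415107,  0.16809172,  0.98576262,  0.86565402],
       [ 0.        ,  0.        ,  0.        ,  1.        ]])}
{'time': 0.1, 'qpos': array([ 1.29827999,  0.70701681, -0.02764032,  1.4849417 ,  0.02198833,
        0.95090913, -0.07549168]), 'qd': array([ 2.51269508e-05, -1.03121606e-03,  1.21436707e-03, -1.61119813e-03,
        1.43959482e-03,  1.12300407e-03, -1.52593192e-03]), 'joint_efforts': array([ 1.79371778e-03, -8.84298849e+01,  1.23664431e+00, -2.36452460e+01,
        1.70683296e-02,  4.92585372e-03, -9.25424933e-05]), 'ee_pos': array([ 0.13150466, -0.55951897,  0.23089024]), 'tcp_rot': array([-3.11973105e+00, -3.61678500e-01,  1.83578350e-04]), 'ft_force': array([-0.61113375,  0.04000994,  0.38374842]), 'torque': array([-0.03674914,  0.02977801, -0.01682619]), 'grip_force': 0.0, 'grip_width': 0.08536576736857074}
```

View pics/scene0.png

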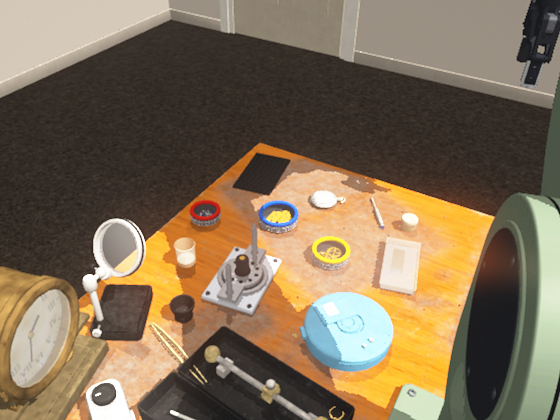

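View pics/top0.png

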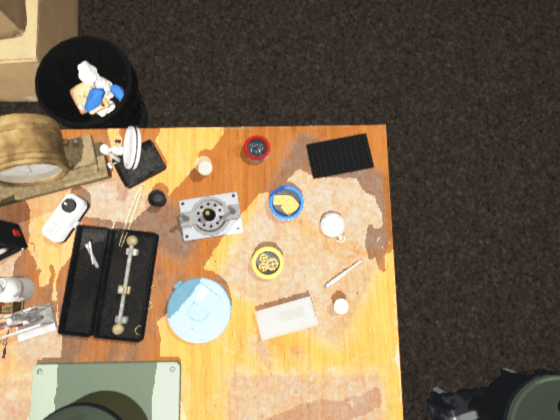

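The scene view shows red (205,212), blue (279,216) and yellow (331,252) baskets, the mat (262,173), carrier (242,278), cup (186,252) and watch (325,199). In the top view they are red (257,150), blue (286,203), yellow (268,263), mat (340,156), carrier (210,216), cup (204,166) and watch (333,225).

```bash
cat >> h.py <<'E'
P={n:camrig.camera_params(n) for n in('scene','top')}
def ray(n,u,v):
    p=P[n];E=p['extrinsics'];d=E[:3,:3]@np.array([(u-p['cx'])/p['fx'],-(v-p['cy'])/p['fy'],-1]);return E[:3,3],d/np.linalg.norm(d)
def plane(n,uv,z):
    o,d=ray(n,*uv);return o+d*(z-o[2])/d[2]
def tri(a,b):
    "a: scene pixel, b: top pixel -> point, ray gap"
    (o1,d1),(o2,d2)=ray('scene',*a),ray('top',*b)
    s=np.linalg.lstsq(np.c_[d1,-d2],o2-o1,rcond=None)[0];p,q=o1+s[0]*d1,o2+s[1]*d2
    return (p+q)/2,np.linalg.norm(p-q)
def rim(im,col,roi):
    "outer ellipse of a coloured rim within roi (u0,v0,u1,v1)"
    u0,v0,u1,v1=roi;h=cv2.cvtColor(im[v0:v1,u0:u1],cv2.COLOR_RGB2HSV).astype(int)
    H,S,V=h[...,0],h[...,1],h[...,2]
    m={'red':((H<5)|(H>172))&(S>160)&(V>70),'blue':(H>100)&(H<125)&(S>130)&(V>50),'yellow':(H>24)&(H<34)&(S>170)&(V>110)}[col]
    m=m.astype(np.uint8)
    nc,l,st,_=cv2.connectedComponentsWithStats(m,connectivity=8)
    k=1+np.argmax(st[1:,2]*st[1:,3]);m=(l==k).astype(np.uint8)
    c=np.vstack(cv2.findContours(m,cv2.RETR_EXTERNAL,cv2.CHAIN_APPROX_NONE)[0])
    e=cv2.fitEllipse(cv2.convexHull(c)) if len(c)>5 else None
    return (e[0][0]+u0,e[0][1]+v0),e[1],int(m.sum())
E
python3 - <<'E'
from h import *
S=cv2.imread('pics/scene0.png')[:,:,::-1].copy();T=cv2.imread('pics/top0.png')[:,:,::-1].copy()
for c,a,b in(('red',(205,212),(257,150)),('blue',(279,216),(286,203)),('yellow',(331,252),(268,263))):
    r=lambda p:(p[0]-28,p[1]-28,p[0]+28,p[1]+28)
    A=rim(S,c,r(a));B=rim(T,c,r(b));p,g=tri(A[0],B[0]);print(c,A,B,p.round(4),round(g,4),plane('top',B[0],.02).round(4),plane('scene',A[0],.02).round(4))
a=cv2.resize(S[220:320,190:290],(600,600),interpolation=2);b=cv2.resize(T[180:250,170:250],(686,600),interpolation=2)
cv2.imwrite('pics/ca.png',a[:,:,::-1]);cv2.imwrite('pics/cb.png',b[:,:,::-1])
# mat
for n,I,(u0,v0,u1,v1) in(('top',T,(300,128,383,186)),('scene',S,(228,148,296,200))):
    m=(I[v0:v1,u0:u1].max(2)<60).astype(np.uint8);nc,l,st,_=cv2.connectedComponentsWithStats(m);k=1+np.argmax(st[1:,4])
    c=max(cv2.findContours((l==k).astype(np.uint8),0,1)[0],key=cv2.contourArea);R=cv2.minAreaRect(c)
    ap=cv2.approxPolyDP(cv2.convexHull(c),4,True)[:,0]+[u0,v0]
    print(n,ap.tolist(),[plane(n,p,.004).round(3).tolist() for p in ap])
    M=cv2.moments(c);print(plane(n,(M['m10']/M['m00']+u0,M['m01']/M['m00']+v0),.004))
E
```

```text
red ((204.74060249328613, 210.17999267578125), (19.929386138916016, 29.665416717529297), 255) ((256.37806129455566, 147.4110622406006), (23.990373611450195, 25.346080780029297), 201) [ 0.5268 -0.2746  0.0166] 0.0001 [ 0.5257 -0.2748  0.02  ] [ 0.524  -0.2712  0.02  ]
blue ((278.075138092041, 213.35715675354004), (25.461624145507812, 38.59995651245117), 301) ((285.7531986236572, 201.9893569946289), (32.25404739379883, 33.4984130859375), 260) [ 0.4182 -0.3296  0.0163] 0.0002 [ 0.4176 -0.3295  0.02  ] [ 0.4159 -0.3256  0.02  ]Traceback (most recent call last):
  File "<stdin>", line 5, in <module>
  File "h.py", line 22, in rim
    k=1+np.argmax(st[1:,2]*st[1:,3]);m=(l==k).astype(np.uint8)
        ~~~~~~~~~^^^^^^^^^^^^^^^^^^^
    return _wrapfunc(a, 'argmax', axis=axis, out=out, **kwds)
    return bound(*args, **kwds)
ValueError: attempt to get argmax of an empty sequence
```

```bash
python3 - <<'E'
from h import *
T=cv2.imread('pics/top0.png');S=cv2.imread('pics/scene0.png')
for I,r in((T,(245,245,292,285)),(S,(308,232,354,274))):
    h=cv2.cvtColor(I[r[1]:r[3],r[0]:r[2]],cv2.COLOR_BGR2HSV);m=(h[...,0]>=20)&(h[...,1]>120)
    print(np.bincount(h[...,0].ravel(),minlength=40)[14:40],np.percentile(h[m],[5,50,95],axis=0))
E
sed -i "s/(H>24)&(H<34)&(S>170)&(V>110)/(H>=26)\&(H<34)\&(S>150)\&(V>60)/" h.py
cat > m0.py <<'E'
from h import *
S=cv2.imread('pics/scene0.png')[:,:,::-1].copy();T=cv2.imread('pics/top0.png')[:,:,::-1].copy()
a=cv2.resize(S[220:320,190:290],(600,600),interpolation=2);b=cv2.resize(T[180:250,170:250],(686,600),interpolation=2)
cv2.imwrite('pics/ca.png',a[:,:,::-1]);cv2.imwrite('pics/cb.png',b[:,:,::-1])
for n,I,(u0,v0,u1,v1) in(('top',T,(300,128,383,186)),('scene',S,(228,148,296,200))):
    m=(I[v0:v1,u0:u1].max(2)<60).astype(np.uint8);nc,l,st,_=cv2.connectedComponentsWithStats(m);k=1+np.argmax(st[1:,4])
    c=max(cv2.findContours((l==k).astype(np.uint8),0,1)[0],key=cv2.contourArea)
    ap=cv2.approxPolyDP(cv2.convexHull(c),4,True)[:,0]+[u0,v0]
    print(n,ap.tolist(),[plane(n,p,.004).round(3).tolist() for p in ap])
    M=cv2.moments(c);print(plane(n,(M['m10']/M['m00']+u0,M['m01']/M['m00']+v0),.004))
for c,a,b in(('red',(205,212),(257,150)),('blue',(279,216),(286,203)),('yellow',(331,252),(268,263))):
    r=lambda p:(p[0]-28,p[1]-28,p[0]+28,p[1]+28)
    A=rim(S,c,r(a));B=rim(T,c,r(b));p,g=tri(A[0],B[0]);print(c,A[1],B[1:],p.round(4),round(g,4),plane('top',B[0],.02).round(4),plane('scene',A[0],.02).round(4))
E
python3 m0.py
```

```text
[ 78  53 180 291 316 149  62  53  43  46  56  42  37  25  28  64 218   0
   0   0   0   0   0   0   0   0] [[ 20.   122.   187.05]
 [ 27.   134.   253.  ]
 [ 30.   153.65 255.  ]]
[169 321 107  32  29  41  36  34  38  27  24  28  31  44  26  58 177   0
   0   0   0   0   0   0   0   0] [[ 20.  131.4 235. ]
 [ 28.  179.  255. ]
 [ 30.  202.  255. ]]
top [[365, 135], [372, 166], [313, 175], [307, 145]] [[0.553, -0.489, 0.004], [0.49, -0.5, 0.004], [0.473, -0.384, 0.004], [0.534, -0.374, 0.004]]
[ 0.51149611 -0.43681253  0.004     ]
scene [[289, 160], [268, 194], [233, 186], [257, 153]] [[0.488, -0.497, 0.004], [0.468, -0.382, 0.004], [0.534, -0.37, 0.004], [0.554, -0.487, 0.004]]
[ 0.50982619 -0.43049227  0.004     ]
red (19.929386138916016, 29.665416717529297) ((23.990373611450195, 25.346080780029297), 201) [ 0.5268 -0.2746  0.0166] 0.0001 [ 0.5257 -0.2748  0.02  ] [ 0.524  -0.2712  0.02  ]
blue (25.461624145507812, 38.59995651245117) ((32.25404739379883, 33.4984130859375), 260) [ 0.4182 -0.3296  0.0163] 0.0002 [ 0.4176 -0.3295  0.02  ] [ 0.4159 -0.3256  0.02  ]Traceback (most recent call last):
  File "m0.py", line 13, in <module>
    A=rim(S,c,r(a));B=rim(T,c,r(b));p,g=tri(A[0],B[0]);print(c,A[1],B[1:],p.round(4),round(g,4),plane('top',B[0],.02).round(4),plane('scene',A[0],.02).round(4))
                      ~~~^^^^^^^^^^
  File "h.py", line 25, in rim
    return (e[0][0]+u0,e[0][1]+v0),e[1],int(m.sum())
            ~^^^
TypeError: 'NoneType' object is not subscriptable
```

View pics/ca.png

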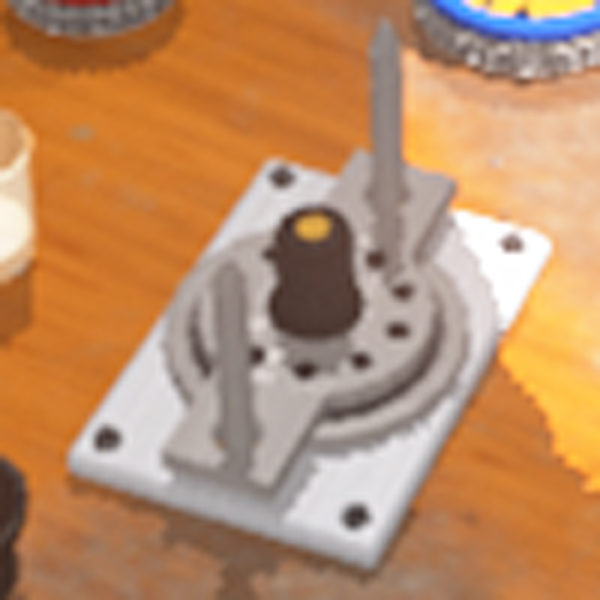

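View pics/cb.png

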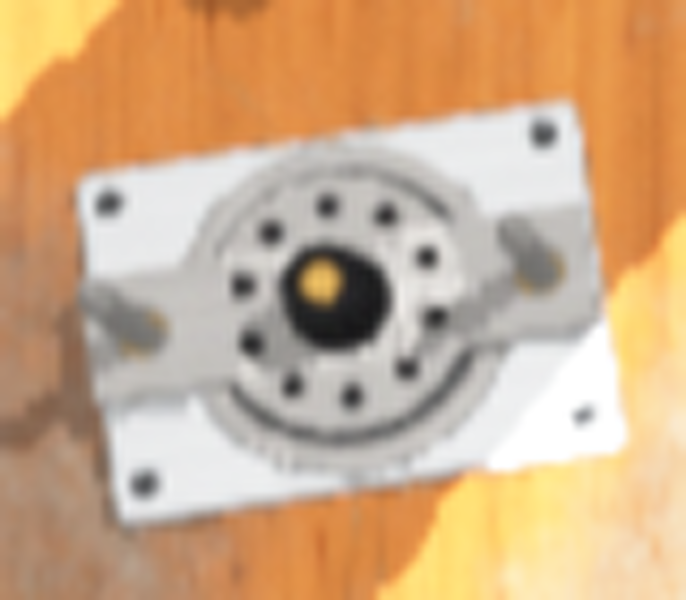

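Crop A shows the rod tips at (388,22) and (232,262), the knob's gold dot at (312,227), and four base bolts at (282,177), (513,243), (107,438) and (355,516). In crop B the tips are at (85,292) and (510,222), the dot at (322,282), and the bolts at (543,133), (585,415), (109,203) and (144,484).

```bash
sed -i "s/(H>=26)&(H<34)&(S>150)&(V>60)/(H>=29)\&(H<34)\&(S>95)\&(V>60)/" h.py
cat >> m0.py <<'E'
print(c)
f=lambda p,s,o:((p[0]+.5)/s-.5+o[0],(p[1]+.5)/s-.5+o[1])
for k,a,b in(('tip+y',(232,262),(85,292)),('tip-y',(388,22),(510,222)),('dot',(312,227),(322,282)),
 ('b1',(282,177),(543,133)),('b2',(513,243),(585,415)),('b3',(107,438),(109,203)),('b4',(355,516),(144,484))):
    p,g=tri(f(a,6,(190,220)),f(b,600/70,(170,180)));print(k,p.round(4),round(g,4))
E
python3 m0.py
```

```text
top [[365, 135], [372, 166], [313, 175], [307, 145]] [[0.553, -0.489, 0.004], [0.49, -0.5, 0.004], [0.473, -0.384, 0.004], [0.534, -0.374, 0.004]]
[ 0.51149611 -0.43681253  0.004     ]
scene [[289, 160], [268, 194], [233, 186], [257, 153]] [[0.488, -0.497, 0.004], [0.468, -0.382, 0.004], [0.534, -0.37, 0.004], [0.554, -0.487, 0.004]]
[ 0.50982619 -0.43049227  0.004     ]
red (19.929386138916016, 29.665416717529297) ((23.990373611450195, 25.346080780029297), 201) [ 0.5268 -0.2746  0.0166] 0.0001 [ 0.5257 -0.2748  0.02  ] [ 0.524  -0.2712  0.02  ]
blue (25.461624145507812, 38.59995651245117) ((32.25404739379883, 33.4984130859375), 260) [ 0.4182 -0.3296  0.0163] 0.0002 [ 0.4176 -0.3295  0.02  ] [ 0.4159 -0.3256  0.02  ]
yellow (24.752300262451172, 37.04517364501953) ((30.521759033203125, 31.241302490234375), 240) [ 0.3046 -0.2931  0.0181] 0.0001 [ 0.3044 -0.2932  0.02  ] [ 0.3039 -0.2912  0.02  ]
yellow
tip+y [ 0.3893 -0.1407  0.0743] 0.0009
tip-y [ 0.4023 -0.2281  0.0749] 0.0011
dot [ 0.3961 -0.1846  0.0453] 0.0008
b1 [ 0.4347 -0.2284  0.0087] 0.0002
b2 [ 0.3711 -0.2377  0.0084] 0.0004
b3 [ 0.4205 -0.1314  0.009 ] 0.0005
b4 [ 0.3574 -0.1403  0.0089] 0.0007
```

```bash
cat > go.py <<'E'
import sys
from h import *
from scipy.spatial.transform import Rotation as R
YAW=np.deg2rad(8.3)  # wanted heading of tool y
def go(x,y,z):
    s=env.get_state();M=R.from_rotvec(s['tcp_rot']).as_matrix();d=M.T@(np.array([x,y,z])-s['ee_pos'])
    t=(YAW-np.arctan2(M[1,1],M[0,1])+np.pi)%(2*np.pi)-np.pi
    print('t',round(s['time'],1),'pos',s['ee_pos'].round(4),'tilt',np.arccos(-M[2,2]).round(4),'-> d',d.round(4),'turn',round(-t,4),'w',round(s['grip_width'],4),'F',s['ft_force'].round(1),'q7',s['qpos'][6].round(2))
if __name__=='__main__': go(*map(float,sys.argv[1:4]))
E
python3 - <<'E'
from h import *
T=cv2.imread('pics/top0.png')
print('cup',plane('top',(204,167),.02),plane('scene',(186,252),.02),'watch',plane('top',(333,225),.01))
E
python3 go.py .396 -.1845 .2
```

```text
cup [ 0.48825333 -0.17404817  0.02      ] [ 0.4894299  -0.17452825  0.02      ] watch [ 0.37360981 -0.41866667  0.01      ]
t 0.1 pos [ 0.1315 -0.5595  0.2309] tilt 0.001 -> d [ 0.3433 -0.3045  0.0312] turn -1.4848 w 0.0854 F [-0.6  0.   0.4] q7 -0.08
```

Request:
nudge_tcp --pt "0.04 -0.035 0 -0.15 0.085" --pt "0.08 -0.07 0 -0.3 0.085" --pt "0.12 -0.106 0 -0.45 0.085" --pt "0.16 -0.14 0.01 -0.6 0.085" --pt "0.2 -0.177 0.01 -0.75 0.085" --pt "0.24 -0.213 0.02 -0.9 0.085" --pt "0.28 -0.248 0.02 -1.05 0.085" --pt "0.32 -0.284 0.03 -1.2 0.085" --force 40

```text
time: 0.9
ee_pos: [0.362, -0.2326, 0.2056]
tcp_rot: [2.365, 2.067, 0.0]
ft_force: [0.6, -2.1, -0.4]
grip_width: 0.0848
grip_force: 0.0
```

```bash
python3 go.py .396 -.1845 .15
```

```text
t 0.9 pos [ 0.362  -0.2326  0.2056] tilt 0.0006 -> d [0.0522 0.0272 0.0556] turn -0.279 w 0.0848 F [ 0.6 -2.1 -0.4] q7 0.05
```

Request:
nudge_tcp --pt "0 0 0 -0.15 0.085" --pt "0 0 0 -0.28 0.085" --pt "0 0 0 -0.28 0.085" --pt "0 0 0 -0.28 0.085" --quiet true

```text
ok
```

```bash
python3 go.py .396 -.1845 .1
```

```text
t 1.3 pos [ 0.3609 -0.2345  0.2053] tilt 0.0004 -> d [0.0448 0.0415 0.1054] turn -0.0096 w 0.0849 F [ 0.8  0.1 -0.2] q7 0.25
```

Request:
nudge_tcp --pt "0.023 0.021 0.04 -0.01 0.085" --pt "0.0448 0.0415 0.07 -0.01 0.085" --pt "0.0448 0.0415 0.1054 -0.01 0.085" --pt "0.0448 0.0415 0.1054 -0.01 0.085" --pt "0.0448 0.0415 0.1054 -0.01 0.085" --pt "0.0448 0.0415 0.1054 -0.01 0.085" --quiet true

```text
ok
```

```bash
python3 go.py .396 -.1845 .026
```

```text
t 1.9 pos [ 0.3962 -0.185   0.1016] tilt 0.0018 -> d [ 0.0006 -0.0002  0.0756] turn 0.0026 w 0.0852 F [ 1.1  0.1 -0. ] q7 0.01
```

```bash
python3 - <<'E'
from h import *
S=cap('scene','s1.png');T=cap('top','t1.png')
a=cv2.resize(S[160:320,190:310],(450,600),interpolation=2);b=cv2.resize(T[170:260,150:270],(350,262),interpolation=2)
b=cv2.copyMakeBorder(b,0,338,0,0,cv2.BORDER_CONSTANT)
cv2.imwrite('pics/ab1.png',np.hstack([a,b])[:,:,::-1])
E
```

```text
(no output)
```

View pics/ab1.png

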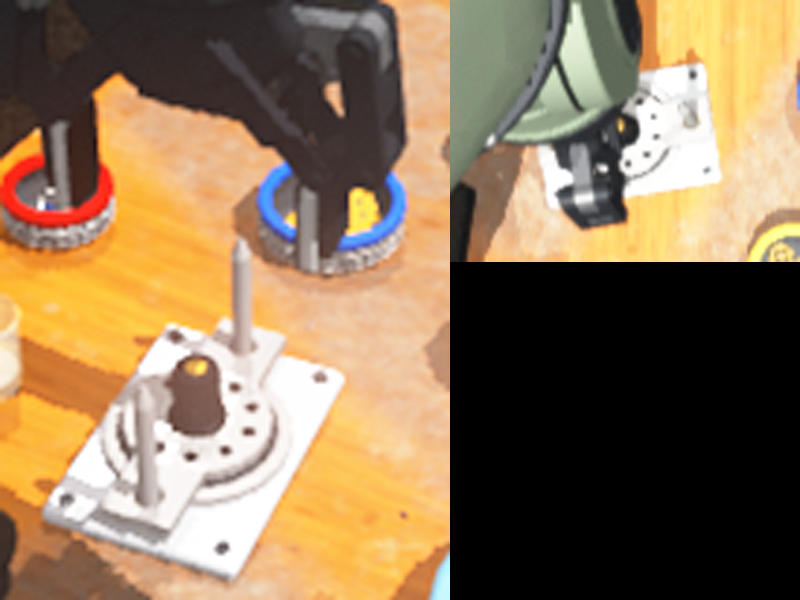

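The two fingertips, at crop (75,195) and (310,260), straddle the knob at (197,365) square to the rods. Next I descend and grip.

Request:
nudge_tcp --pt "0.0006 -0.0002 0.03 0 0.085" --pt "0.0006 -0.0002 0.055 0 0.085" --pt "0.0006 -0.0002 0.07 0 0.085" --pt "0.0006 -0.0002 0.0756 0 0.085" --pt "0.0006 -0.0002 0.0756 0 0.085" --pt "0.0006 -0.0002 0.0756 0 0.085" --quiet true

```text
ok
```

```bash
python3 go.py .3959 -.1845 .026
```

```text
t 2.6 pos [ 0.396  -0.1839  0.0254] tilt 0.0011 -> d [-0.0006 -0.0001 -0.0006] turn 0.0045 w 0.0851 F [-0.3 -0.7  1. ] q7 -0.05
```

Request:
nudge_tcp --pt "0 0 0 0 0.04" --pt "0 0 0 0 0.03" --pt "0 0 0 0 0.02" --pt "0 0 0 0 0.012" --pt "0 0 0 0 0.008" --pt "0 0 0 0 0.008" --pt "0 0 0 0 0.008" --pt "0 0 0 0 0.008" --force 40

```text
time: 3.4
ee_pos: [0.3957, -0.1836, 0.0247]
tcp_rot: [2.049, 2.382, 0.0]
ft_force: [-0.6, 0.9, 6.5]
grip_width: 0.0164
grip_force: 38.8
```

```bash
python3 go.py .3959 -.1845 .107
```

```text
t 3.4 pos [ 0.3957 -0.1836  0.0247] tilt 0.0002 -> d [-0.0009  0.0001 -0.0823] turn 0.0051 w 0.0164 F [-0.6  0.9  6.5] q7 -0.05
```

Request:
nudge_tcp --pt "0 0 -0.004 0 0.008" --pt "0 0 -0.01 0 0.008" --pt "0 0 -0.016 0 0.008" --pt "0 0 -0.022 0 0.008" --pt "0 0 -0.028 0 0.008"

```text
time: 3.9
ee_pos: [0.3957, -0.1836, 0.0531]
tcp_rot: [2.049, 2.381, 0.0]
ft_force: [0.5, -1.3, -1.2]
grip_width: 0.0165
grip_force: 39.0
```

```bash
python3 - <<'E'
from h import *
S=cap('scene','s2.png')
cv2.imwrite('pics/a2.png',cv2.resize(S[200:320,180:300],(500,500),interpolation=2)[:,:,::-1])
E
```

```text
(no output)
```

View pics/a2.png

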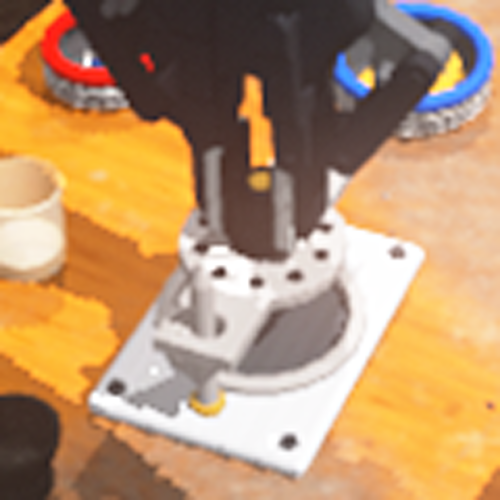

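The plate, at crop (265,270), rises level with the +y rod at (205,370) running free in its hole.

Request:
nudge_tcp --pt "0 0 -0.012 0 0.008" --pt "0 0 -0.026 0 0.008" --pt "0 0 -0.042 0 0.008" --pt "0 0 -0.058 0 0.008" --pt "0 0 -0.065 0 0.008" --pt "0 0 -0.065 0 0.008"

```text
time: 4.55
ee_pos: [0.3959, -0.1838, 0.118]
tcp_rot: [2.049, 2.38, 0.001]
ft_force: [0.5, -0.5, -2.0]
grip_width: 0.0165
grip_force: 39.1
```

```bash
python3 go.py .511 -.4355 .10
```

```text
t 4.5 pos [ 0.3959 -0.1838  0.118 ] tilt 0.0012 -> d [-0.266   0.0763  0.0182] turn 0.0047 w 0.0165 F [ 0.5 -0.5 -2. ] q7 0.01
```

Request:
nudge_tcp --pt "-0.03 0.009 0 0 0.008" --pt "-0.07 0.02 0 0 0.008" --pt "-0.11 0.032 0 0 0.008" --pt "-0.15 0.043 0 0 0.008" --pt "-0.19 0.055 0 0 0.008" --pt "-0.23 0.066 0.01 0 0.008" --pt "-0.255 0.073 0.018 0 0.008" --pt "-0.266 0.0763 0.018 0 0.008" --quiet true

```text
ok
```

Request:
nudge_tcp --pt "0 0 0 0 0.008" --pt "0 0 0 0 0.008" --pt "0 0 0 0 0.008" --pt "0 0 0 0 0.008"

```text
time: 5.75
ee_pos: [0.5109, -0.4347, 0.0997]
tcp_rot: [2.048, 2.382, -0.0]
ft_force: [0.3, -0.7, -0.9]
grip_width: 0.0166
grip_force: 39.3
```

```bash
python3 go.py .511 -.4355 .025
```

```text
t 5.8 pos [ 0.5109 -0.4347  0.0997] tilt 0.0001 -> d [-0.0008 -0.      0.0747] turn 0.0058 w 0.0166 F [ 0.3 -0.7 -0.9] q7 0.5
```

Request:
nudge_tcp --pt "0 0 0.02 0 0.008" --pt "0 0 0.045 0 0.008" --pt "0 0 0.065 0 0.008" --pt "0 0 0.075 0 0.008" --pt "0 0 0.078 0 0.008" --pt "0 0 0.081 0 0.008" --pt "0 0 0.083 0 0.008" --pt "0 0 0.083 0 0.008"

```text
time: 6.55
ee_pos: [0.511, -0.4353, 0.0169]
tcp_rot: [2.049, 2.381, 0.0]
ft_force: [0.2, 0.3, -2.4]
grip_width: 0.0164
grip_force: 39.3
```

```bash
python3 go.py .511 -.4355 .016
```

```text
t 6.5 pos [ 0.511  -0.4353  0.0169] tilt 0.0005 -> d [-0.0002 -0.      0.0009] turn 0.0051 w 0.0164 F [ 0.2  0.3 -2.4] q7 0.46
```

Request:
nudge_tcp --pt "0 0 0.001 0 0.008" --pt "0 0 0.0015 0 0.008" --pt "0 0 0.0015 0 0.03" --pt "0 0 0.0015 0 0.05" --pt "0 0 0.0015 0 0.05" --pt "0 0 0.0015 0 0.05" --pt "0 0 0.0015 0 0.05"

```text
time: 7.25
ee_pos: [0.5109, -0.4352, 0.0149]
tcp_rot: [-2.049, -2.382, -0.0]
ft_force: [-0.8, 0.4, 0.5]
grip_width: 0.0498
grip_force: 0.0
```

```bash
python3 go.py .511 -.4355 .11
```

```text
t 7.2 pos [ 0.5109 -0.4352  0.0149] tilt 0.0002 -> d [-0.0003  0.0001 -0.0951] turn 0.0051 w 0.0498 F [-0.8  0.4  0.5] q7 0.46
```

Request:
nudge_tcp --pt "0 0 -0.03 0 0.085" --pt "0 0 -0.06 0 0.085" --pt "0 0 -0.095 0 0.085" --pt "0 0 -0.095 0 0.085" --pt "0 0 -0.095 0 0.085" --quiet true

```text
ok
```

```bash
python3 go.py .418 -.3295 .10
```

```text
t 7.8 pos [ 0.5109 -0.4353  0.1103] tilt 0.0007 -> d [ 0.1185 -0.0761  0.0102] turn 0.005 w 0.085 F [ 0.3  0.3 -1.1] q7 0.5
```

Request:
nudge_tcp --pt "0.035 -0.023 0 0 0.085" --pt "0.07 -0.045 0 0 0.085" --pt "0.1 -0.065 0 0 0.085" --pt "0.1185 -0.0761 0.01 0.005 0.085" --pt "0.1185 -0.0761 0.01 0.005 0.085" --pt "0.1185 -0.0761 0.01 0.005 0.085" --quiet true

```text
ok
```

```bash
python3 go.py .418 -.3295 .0015
python3 - <<'E'
from h import *
S=cap('scene','s3.png');T=cap('top','t3.png')
for n,I,b in(('scene',S,(200,140,340,280)),('top',T,(240,120,400,260))):
    pass
a=cv2.resize(S[140:280,200:340],(560,560),interpolation=2)
cv2.imwrite('pics/a3.png',a[:,:,::-1])
E
```

```text
t 8.3 pos [ 0.4179 -0.3293  0.0994] tilt 0.0011 -> d [-0.0003  0.0002  0.0979] turn 0.0005 w 0.0849 F [ 0.7 -0.9 -0.5] q7 0.28
```

View pics/a3.png

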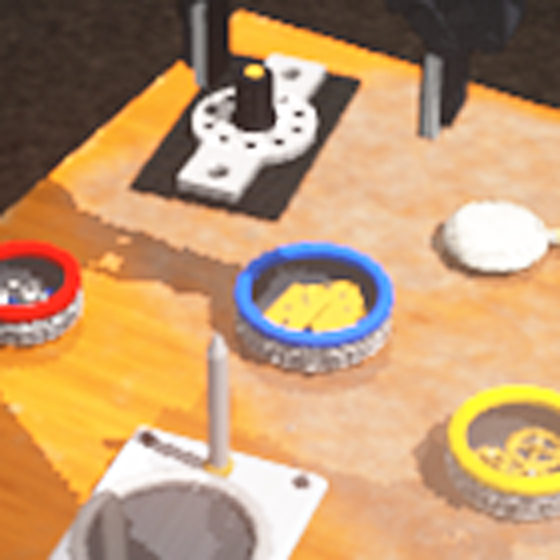

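The plate lies flat on the mat at crop (255,120), and the open fingers stand either side above the blue basket at (313,300).

Request:
nudge_tcp --pt "0 0 0.03 0 0.085" --pt "0 0 0.06 0 0.085" --pt "0 0 0.085 0 0.085" --pt "0 0 0.095 0 0.085" --pt "0 0 0.098 0 0.085" --pt "0 0 0.098 0 0.085" --pt "0 0 0.098 0 0.085"

```text
time: 9.15
ee_pos: [0.4183, -0.3298, 0.0029]
tcp_rot: [2.054, 2.375, 0.0]
ft_force: [-1.1, 0.2, 0.2]
grip_width: 0.0848
grip_force: 0.0
```

Request:
nudge_tcp --pt "0 0 0 0 0.075" --pt "0 0 0 0 0.07" --pt "0 0 0 0 0.065" --pt "0 0 0 0 0.06" --pt "0 0 0 0 0.058" --pt "0 0 0 0 0.058" --pt "0 0 0 0 0.058" --force 30

```text
time: 9.85
ee_pos: [0.4182, -0.3296, 0.0028]
tcp_rot: [2.054, 2.376, -0.0]
ft_force: [-2.2, 1.8, 15.7]
grip_width: 0.0651
grip_force: 29.2
```

```bash
python3 go.py .418 -.3295 .1
```

```text
t 9.8 pos [ 0.4182 -0.3296  0.0028] tilt 0.001 -> d [ 0.0001 -0.0001 -0.0972] turn -0.0 w 0.0651 F [-2.2  1.8 15.7] q7 0.2
```

Request:
nudge_tcp --pt "0 0 -0.01 0 0.058" --pt "0 0 -0.03 0 0.058" --pt "0 0 -0.06 0 0.058" --pt "0 0 -0.09 0 0.058" --pt "0 0 -0.102 0 0.058" --pt "0 0 -0.102 0 0.058" --pt "0 0 -0.102 0 0.058"

```text
time: 10.55
ee_pos: [0.4176, -0.3293, 0.1032]
tcp_rot: [-2.054, -2.376, 0.0]
ft_force: [-0.1, 0.4, -1.9]
grip_width: 0.0647
grip_force: 34.2
```

```bash
python3 - <<'E'
from h import *
T=cap('top','t4.png');S=cap('scene','s4.png')
cv2.imwrite('pics/a4.png',cv2.resize(S[110:250,200:340],(560,560),interpolation=2)[:,:,::-1])
E
python3 go.py .3959 -.1845 .105
```

```text
t 10.7 pos [ 0.4175 -0.3291  0.1028] tilt 0.0018 -> d [ 0.1462 -0.0005 -0.002 ] turn 0.0003 w 0.0648 F [-0.3 -0.2 -2.7] q7 0.28
```

View pics/a4.png

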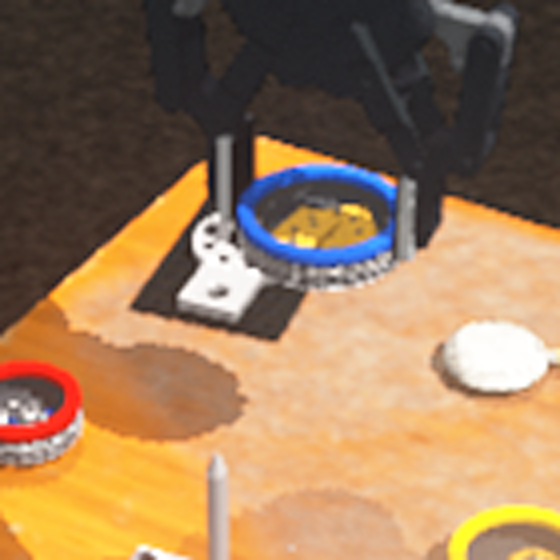

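The blue basket hangs level in the grip, with its rim centred at crop (320,215).

Request:
nudge_tcp --pt "0.02 0 -0.002 0 0.058" --pt "0.05 0 -0.004 0 0.058" --pt "0.08 0 -0.004 0 0.058" --pt "0.11 0 -0.004 0 0.058" --pt "0.135 0 -0.004 0 0.058" --pt "0.1462 -0.0005 -0.004 0 0.058" --pt "0.1462 -0.0005 -0.004 0 0.058" --pt "0.1462 -0.0005 -0.004 0 0.058"

```text
time: 11.45
ee_pos: [0.3964, -0.1856, 0.1076]
tcp_rot: [-2.055, -2.376, 0.001]
ft_force: [0.1, -1.0, -1.7]
grip_width: 0.0648
grip_force: 34.2
```

Request:
nudge_tcp --pt "0 0 0 0 0.058" --pt "0 0 0 0 0.058" --quiet true

```text
ok
```

```bash
python3 - <<'E'
from h import *
S=cap('scene','s5.png');T=cap('top','t5.png')
for n,I,r in(('scene',S,(205,190,285,260)),('top',T,(165,160,250,240))):
    try:
        e=rim(I,'blue',r);print(n,e,plane(n,e[0],.122))
    except Exception as x:print(n,x)
E
python3 go.py .3959 -.1845 .035
```

```text
scene ((241.46513748168945, 215.6849193572998), (31.780376434326172, 48.50598907470703), 414) [ 0.39486603 -0.18508475  0.122     ]
top ((211.24787521362305, 207.67612075805664), (16.288484573364258, 28.667285919189453), 102) [ 0.39118839 -0.20321637  0.122     ]
t 11.8 pos [ 0.3963 -0.1853  0.1079] tilt 0.0001 -> d [ 0.0008 -0.0002  0.0729] turn -0.0008 w 0.0652 F [ 0.4 -0.7 -1.9] q7 -0.02
```

Request:
nudge_tcp --pt "0.0008 0 0.015 0 0.058" --pt "0.0008 0 0.035 0 0.058" --pt "0.0008 0 0.055 0 0.058" --pt "0.0008 0 0.07 0 0.058" --pt "0.0008 0 0.078 0 0.058" --pt "0.0008 0 0.083 0 0.058" --pt "0.0008 0 0.086 0 0.058" --pt "0.0008 0 0.088 0 0.058"

```text
time: 12.55
ee_pos: [0.3963, -0.1841, 0.0201]
tcp_rot: [2.055, 2.376, 0.0]
ft_force: [-0.4, -0.3, -1.4]
grip_width: 0.0647
grip_force: 34.2
```

Request:
nudge_tcp --pt "0 0 0.002 0 0.058" --pt "0 0 0.004 0 0.058" --pt "0 0 0.004 0 0.058"

```text
time: 12.85
ee_pos: [0.3962, -0.184, 0.0159]
tcp_rot: [-2.055, -2.376, -0.0]
ft_force: [0.6, 0.3, -1.1]
grip_width: 0.065
grip_force: 34.2
```

```bash
python3 go.py .3959 -.1845 .012
```

```text
t 12.8 pos [ 0.3962 -0.184   0.0159] tilt 0.0001 -> d [-0.0005 -0.0004  0.0039] turn 0.0001 w 0.065 F [ 0.6  0.3 -1.1] q7 -0.09
```

Request:
nudge_tcp --pt "0 0 0.002 0 0.058" --pt "0 0 0.0035 0 0.058" --pt "0 0 0.0045 0 0.058" --pt "0 0 0.0045 0 0.058"

```text
time: 13.25
ee_pos: [0.3962, -0.184, 0.0119]
tcp_rot: [2.054, 2.376, 0.0]
ft_force: [-2.1, 1.5, 14.8]
grip_width: 0.0646
grip_force: 35.6
```

```bash
python3 go.py .3959 -.1845 .012
```

```text
t 13.2 pos [ 0.3962 -0.184   0.0119] tilt 0.0005 -> d [-0.0004 -0.0004 -0.0001] turn 0.0002 w 0.0646 F [-2.1  1.5 14.8] q7 -0.09
```

Contact came at the expected height, so the blue basket is seated; I release and back off.

Request:
nudge_tcp --pt "0 0 0 0 0.085" --pt "0 0 0 0 0.085" --pt "0 0 0 0 0.085" --pt "0 0 0 0 0.085" --pt "0 0 -0.03 0 0.085" --pt "0 0 -0.07 0 0.085" --pt "0 0 -0.1 0 0.085" --pt "0 0 -0.1 0 0.085"

```text
time: 14.05
ee_pos: [0.397, -0.1847, 0.1144]
tcp_rot: [2.053, 2.372, 0.002]
ft_force: [0.3, -1.4, -0.0]
grip_width: 0.085
grip_force: 0.0
```

```bash
python3 - <<'E'
from h import *
S=cap('scene','s6.png');T=cap('top','t6.png')
r=(205,230,285,310);e=rim(S,'blue',r);print(e,plane('scene',e[0],.028))
cv2.imwrite('pics/a6.png',cv2.resize(S[200:320,180:320],(640,549),interpolation=2)[:,:,::-1])
E
python3 go.py .3045 -.293 .11
```

```text
((245.36567306518555, 279.5254440307617), (8.294461250305176, 26.829011917114258), 89) [ 0.37805269 -0.16451617  0.028     ]
t 14.2 pos [ 0.3963 -0.1843  0.1117] tilt 0.001 -> d [-0.0943 -0.1065  0.0016] turn -0.0005 w 0.0852 F [ 0.3 -0.1 -0.1] q7 -0.05
```

View pics/a6.png

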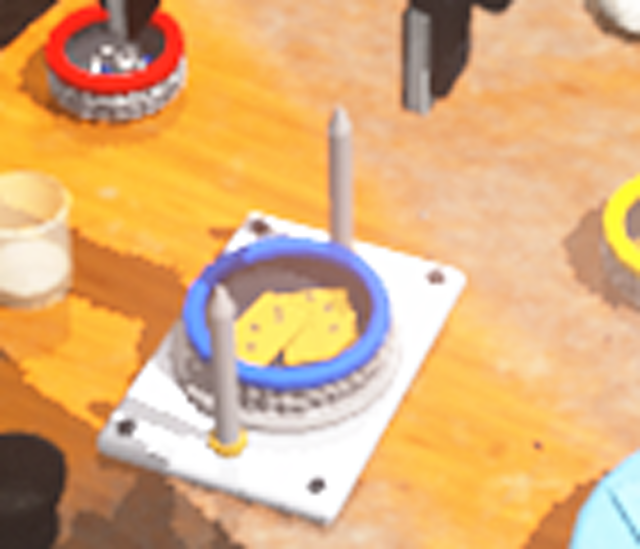

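The blue basket sits level and central in the carrier at crop (287,312). Yellow is next.

Request:
nudge_tcp --pt "-0.025 -0.028 0 0 0.085" --pt "-0.05 -0.056 0 0 0.085" --pt "-0.075 -0.085 0 0 0.085" --pt "-0.0943 -0.1065 0.001 0 0.085" --pt "-0.0943 -0.1065 0.001 0 0.085" --pt "-0.0943 -0.1065 0.001 0 0.085" --pt "-0.0943 -0.1065 0.001 0 0.085" --quiet true

```text
ok
```

```bash
python3 go.py .3045 -.293 .0045
```

```text
t 14.8 pos [ 0.305  -0.2918  0.11  ] tilt 0.001 -> d [-0.0012 -0.0007  0.1055] turn 0.0015 w 0.0848 F [ 0.7 -0.1 -0.5] q7 0.18
```

Request:
nudge_tcp --pt "-0.001 -0.0006 0.03 0 0.085" --pt "-0.001 -0.0006 0.06 0 0.085" --pt "-0.001 -0.0006 0.085 0 0.085" --pt "-0.001 -0.0006 0.1 0 0.085" --pt "-0.001 -0.0006 0.1055 0 0.085" --pt "-0.001 -0.0006 0.1055 0 0.085" --pt "-0.001 -0.0006 0.1055 0 0.085" --quiet true

```text
ok
```

```bash
python3 go.py .3045 -.293 .0045
```

```text
t 15.6 pos [ 0.3077 -0.2967  0.0086] tilt 0.0064 -> d [ 0.0041 -0.0026  0.0041] turn 0.0004 w 0.0846 F [ 0.3 -0.2 -0.2] q7 0.08
```

Request:
nudge_tcp --pt "0 0 0 0 0.07" --pt "0 0 0 0 0.065" --pt "0 0 0 0 0.06" --pt "0 0 0 0 0.055" --pt "0 0 0 0 0.051" --pt "0 0 0 0 0.051" --pt "0 0 0 0 0.051" --pt "0 0 0 0 0.051" --force 30

```text
time: 16.35
ee_pos: [0.3072, -0.297, 0.0087]
tcp_rot: [-2.051, -2.371, -0.001]
ft_force: [-1.5, 1.2, 18.7]
grip_width: 0.0577
grip_force: 27.9
```

```bash
python3 go.py .3045 -.293 .11
```

```text
t 16.4 pos [ 0.3072 -0.297   0.0087] tilt 0.0064 -> d [ 0.0049 -0.0025 -0.1013] turn -0.0001 w 0.0577 F [-1.5  1.2 18.7] q7 0.08
```

The arm stopped about 4 mm short here because of its near-reach limit. The grip itself is sound, so I'll lift and measure the offset of the basket in the hand.

Request:
nudge_tcp --pt "0 0 -0.01 0 0.051" --pt "0 0 -0.03 0 0.051" --pt "0 0 -0.06 0 0.051" --pt "0 0 -0.09 0 0.051" --pt "0 0 -0.11 0 0.051" --pt "0 0 -0.11 0 0.051" --pt "0 0 -0.11 0 0.051"

```text
time: 17.05
ee_pos: [0.3076, -0.2976, 0.1179]
tcp_rot: [-2.051, -2.371, -0.001]
ft_force: [0.9, -0.0, -1.9]
grip_width: 0.0573
grip_force: 32.5
```

```bash
python3 go.py .3966 -.1890 .119
python3 - <<'E'
from h import *
S=cap('scene','s7.png');T=cap('top','t7.png')
e=rim(S,'yellow',(280,165,390,270));print(e,plane('scene',e[0],.128))
cv2.imwrite('pics/a7.png',cv2.resize(S[130:280,260:410],(560,560),interpolation=2)[:,:,::-1])
E
```

```text
t 17.1 pos [ 0.3076 -0.2976  0.1179] tilt 0.0069 -> d [ 0.0947  0.1037 -0.001 ] turn -0.0004 w 0.0573 F [ 0.9 -0.  -1.9] q7 0.17
((335.997257232666, 194.4702663421631), (16.83816909790039, 37.43352127075195), 103) [ 0.30310051 -0.28524213  0.128     ]
```

View pics/a7.png

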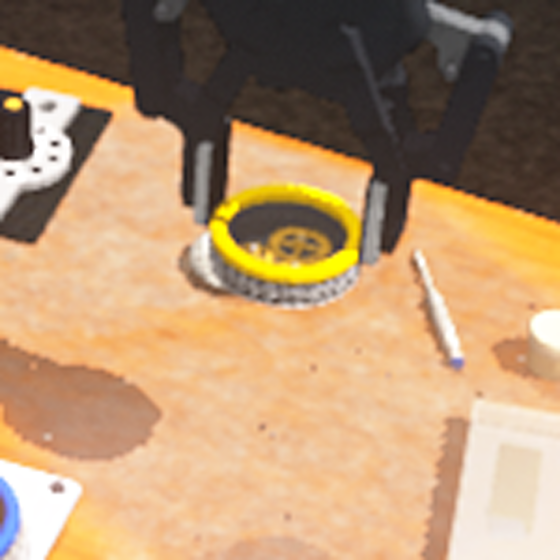

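The yellow basket hangs level, with its rim centred at crop (285,232) and about 4.5 mm off the TCP along tool +x. I'll allow for that offset.

Request:
nudge_tcp --pt "0.012 0.013 0 0 0.051" --pt "0.035 0.038 -0.001 0 0.051" --pt "0.06 0.066 -0.001 0 0.051" --pt "0.08 0.088 -0.001 0 0.051" --pt "0.0947 0.1037 -0.001 0 0.051" --pt "0.0947 0.1037 -0.001 0 0.051" --pt "0.0947 0.1037 -0.001 0 0.051" --pt "0.0947 0.1037 -0.001 0 0.051" --quiet true

```text
ok
```

Request:
nudge_tcp --pt "0 0 0 0 0.051" --pt "0 0 0 0 0.051"

```text
time: 18.15
ee_pos: [0.3963, -0.1892, 0.1191]
tcp_rot: [-2.051, -2.37, -0.0]
ft_force: [-0.6, -0.3, -0.7]
grip_width: 0.0573
grip_force: 32.5
```

```bash
python3 go.py .3966 -.1890 .045
python3 - <<'E'
from h import *
S=cap('scene','s8.png')
for c in('yellow',):
    e=rim(S,c,(190,170,300,270));print(e,plane('scene',e[0],.128))
cv2.imwrite('pics/a8.png',cv2.resize(S[170:310,170:310],(560,560),interpolation=2)[:,:,::-1])
E
```

```text
t 18.1 pos [ 0.3963 -0.1892  0.1191] tilt 0.0075 -> d [-0.0003  0.0006  0.0741] turn -0.0008 w 0.0573 F [-0.6 -0.3 -0.7] q7 -0.06
((239.14241409301758, 216.14937210083008), (17.818622589111328, 37.767860412597656), 114) [ 0.39287626 -0.17655527  0.128     ]
```

View pics/a8.png

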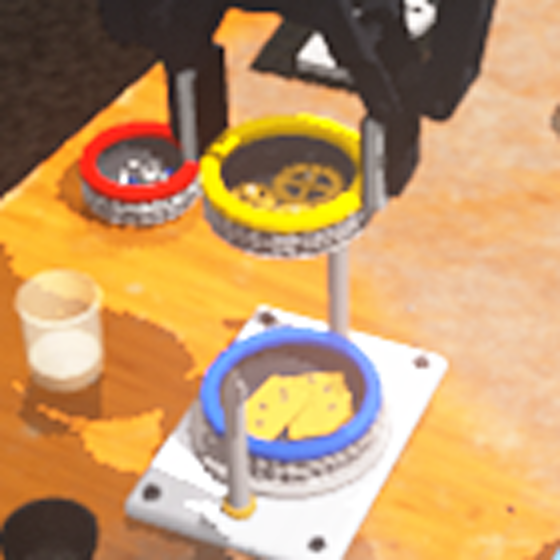

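```bash
python3 -c "
from h import *
print(plane('scene',(242.4,267.6),.0275),plane('scene',(240.4,212.9),.129))"
```

```text
[ 0.39459109 -0.18286723  0.0275    ] [ 0.39442572 -0.1820959   0.129     ]
```

The rims line up to within 1 mm: yellow centre at crop (283,173), blue at (291,392). I'll lower it.

Request:
nudge_tcp --pt "0 0 0.015 0 0.051" --pt "0 0 0.035 0 0.051" --pt "0 0 0.055 0 0.051" --pt "0 0 0.068 0 0.051" --pt "0 0 0.074 0 0.051" --pt "0 0 0.077 0 0.051" --pt "0 0 0.08 0 0.051" --pt "0 0 0.08 0 0.051" --quiet true

```text
ok
```

```bash
python3 go.py .3966 -.1890 .0337
```

```text
t 19.0 pos [ 0.3963 -0.1884  0.0393] tilt 0.0071 -> d [-0.0007  0.0002  0.0056] turn -0.0 w 0.0576 F [-0.4 -0.1 -1.1] q7 -0.16
```

Request:
nudge_tcp --pt "0 0 0.002 0 0.051" --pt "0 0 0.004 0 0.051" --pt "0 0 0.0055 0 0.051" --pt "0 0 0.0055 0 0.051"

```text
time: 19.4
ee_pos: [0.3963, -0.1883, 0.0339]
tcp_rot: [-2.05, -2.371, -0.001]
ft_force: [-1.5, 0.9, 9.4]
grip_width: 0.0576
grip_force: 33.3
```

Request:
nudge_tcp --pt "0 0 0.0005 0 0.051" --pt "0 0 0.0005 0 0.051" --pt "0 0 0.0005 0 0.085" --pt "0 0 0.0005 0 0.085" --pt "0 0 0.0005 0 0.085" --pt "0 0 -0.03 0 0.085" --pt "0 0 -0.06 0 0.085" --pt "0 0 -0.08 0 0.085"

```text
time: 20.2
ee_pos: [0.3967, -0.1888, 0.1153]
tcp_rot: [-2.05, -2.371, -0.001]
ft_force: [-0.5, -1.2, 0.4]
grip_width: 0.0849
grip_force: 0.0
```

Request:
nudge_tcp --pt "0 0 0 0 0.085" --quiet true

```text
ok
```

```bash
python3 - <<'E'
from h import *
S=cap('scene','s9.png');T=cap('top','t9.png')
a=cv2.resize(S[200:300,180:300],(600,500),interpolation=2)
cv2.imwrite('pics/a9.png',a[:,:,::-1])
E
python3 go.py .5260 -.2745 .12
```

```text
t 20.4 pos [ 0.3966 -0.1889  0.1135] tilt 0.007 -> d [-0.1033  0.1157 -0.0075] turn -0.0004 w 0.0851 F [ 0.2 -0.5 -0.2] q7 -0.09
```

View pics/a9.png

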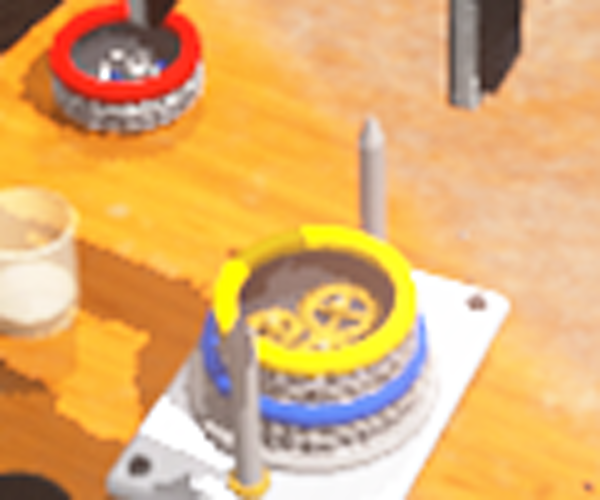

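The yellow basket is nested level in the blue one at crop (315,298). Red is next.

Request:
nudge_tcp --pt "-0.03 0.034 -0.006 0 0.085" --pt "-0.06 0.067 -0.006 0 0.085" --pt "-0.085 0.095 -0.006 0 0.085" --pt "-0.1033 0.1157 -0.006 0 0.085" --pt "-0.1033 0.1157 -0.006 0 0.085" --pt "-0.1033 0.1157 -0.006 0 0.085" --pt "-0.1033 0.1157 -0.006 0 0.085" --quiet true

```text
ok
```

```bash
python3 go.py .5260 -.2745 .006
```

```text
t 21.1 pos [ 0.5254 -0.2736  0.1179] tilt 0.0086 -> d [-0.0017  0.0011  0.1118] turn 0.0009 w 0.0849 F [-0.5  0.4 -0.1] q7 0.15
```

Request:
nudge_tcp --pt "-0.0015 0.001 0.03 0 0.085" --pt "-0.0015 0.001 0.065 0 0.085" --pt "-0.0015 0.001 0.095 0 0.085" --pt "-0.0015 0.001 0.108 0 0.085" --pt "-0.0017 0.0011 0.1118 0 0.085" --pt "-0.0017 0.0011 0.1118 0 0.085" --pt "-0.0017 0.0011 0.1118 0 0.085" --quiet true

```text
ok
```

```bash
python3 go.py .526 -.2745 .006
```

```text
t 21.8 pos [ 0.5274 -0.2754  0.008 ] tilt 0.0059 -> d [ 0.0011 -0.0012  0.002 ] turn -0.0 w 0.0849 F [ 0.6 -0.3 -0.5] q7 0.07
```

Request:
nudge_tcp --pt "0 0 0 0 0.07" --pt "0 0 0 0 0.065" --pt "0 0 0 0 0.055" --pt "0 0 0 0 0.05" --pt "0 0 0 0 0.043" --pt "0 0 0 0 0.043" --pt "0 0 0 0 0.043" --pt "0 0 0 0 0.043" --force 30

```text
time: 22.6
ee_pos: [0.5269, -0.2752, 0.0073]
tcp_rot: [-2.05, -2.371, -0.001]
ft_force: [-1.7, 0.7, 11.1]
grip_width: 0.0496
grip_force: 29.4
```

```bash
python3 go.py .526 -.2745 .12
```

```text
t 22.6 pos [ 0.5269 -0.2752  0.0073] tilt 0.007 -> d [ 0.0015 -0.0013 -0.1127] turn 0.0001 w 0.0496 F [-1.7  0.7 11.1] q7 0.07
```

Request:
nudge_tcp --pt "0 0 -0.01 0 0.043" --pt "0 0 -0.03 0 0.043" --pt "0 0 -0.06 0 0.043" --pt "0 0 -0.09 0 0.043" --pt "0 0 -0.115 0 0.043" --pt "0 0 -0.12 0 0.043" --pt "0 0 -0.12 0 0.043" --quiet true

```text
ok
```

```bash
python3 go.py .3961 -.1853 .125
```

```text
t 23.3 pos [ 0.5276 -0.2759  0.1274] tilt 0.0063 -> d [ 0.1087 -0.117   0.0034] turn 0.0 w 0.0498 F [-0.5 -1.  -1.3] q7 0.15
```

Request:
nudge_tcp --pt "0.015 -0.016 0 0 0.043" --pt "0.04 -0.043 0 0 0.043" --pt "0.065 -0.07 0 0 0.043" --pt "0.09 -0.097 0.002 0 0.043" --pt "0.104 -0.112 0.003 0 0.043" --pt "0.1087 -0.117 0.003 0 0.043" --pt "0.1087 -0.117 0.003 0 0.043" --pt "0.1087 -0.117 0.003 0 0.043" --quiet true

```text
ok
```

Request:
nudge_tcp --pt "0 0 0 0 0.043" --pt "0 0 0 0 0.043" --quiet true

```text
ok
```

```bash
python3 go.py .3961 -.1853 .058
python3 - <<'E'
from h import *
S=cap('scene','s10.png')
for c,z,r in(('red',.137,(190,160,300,260)),('yellow',.044,(205,225,285,290))):
    e=rim(S,c,r);print(c,e,plane('scene',e[0],z))
cv2.imwrite('pics/a10.png',cv2.resize(S[170:310,170:310],(560,560),interpolation=2)[:,:,::-1])
E
```

```text
t 24.3 pos [ 0.3963 -0.1854  0.1247] tilt 0.0074 -> d [-0.0003  0.0001  0.0667] turn -0.0003 w 0.0493 F [ 0.3 -0.1 -1.6] q7 -0.1
red ((241.10134506225586, 208.57641220092773), (25.352514266967773, 39.14472961425781), 389) [ 0.3929629  -0.18188202  0.137     ]
yellow ((242.9443702697754, 258.8213005065918), (27.451107025146484, 40.027042388916016), 255) [ 0.39409402 -0.18424     0.044     ]
```

View pics/a10.png

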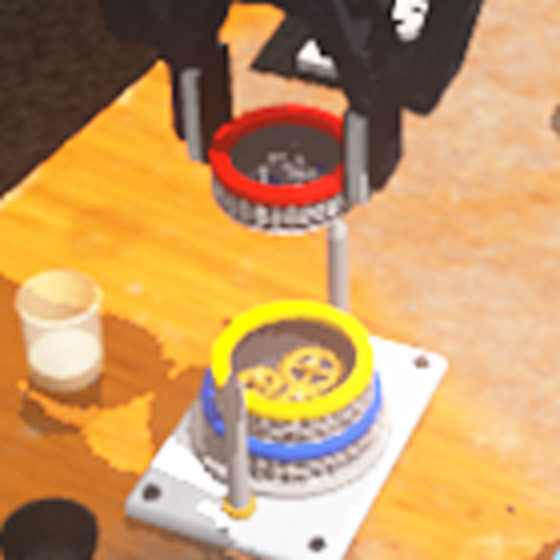

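Red, at crop (283,155), hangs level over yellow at (291,360), about 1–2 mm off. I'll nudge by 1 mm and lower it.

Request:
nudge_tcp --pt "-0.001 0 0.015 0 0.043" --pt "-0.001 0 0.035 0 0.043" --pt "-0.001 0 0.055 0 0.043" --pt "-0.001 0 0.064 0 0.043" --pt "-0.001 0 0.068 0 0.043" --pt "-0.001 0 0.071 0 0.043" --pt "-0.001 0 0.071 0 0.043" --quiet true

```text
ok
```

```bash
python3 go.py .396 -.1855 .0483
```

```text
t 25.1 pos [ 0.3959 -0.1858  0.0539] tilt 0.0072 -> d [0.0003 0.0002 0.0056] turn 0.0 w 0.0494 F [-0.   0.8 -0.5] q7 -0.2
```

Request:
nudge_tcp --pt "0 0 0.002 0 0.043" --pt "0 0 0.004 0 0.043" --pt "0 0 0.0055 0 0.043" --pt "0 0 0.0055 0 0.043"

```text
time: 25.45
ee_pos: [0.3958, -0.1858, 0.0484]
tcp_rot: [-2.05, -2.371, -0.001]
ft_force: [1.0, -0.5, -1.3]
grip_width: 0.0494
grip_force: 31.8
```

Request:
nudge_tcp --pt "0 0 0.0005 0 0.043" --pt "0 0 0.001 0 0.043" --pt "0 0 0.0013 0 0.043" --pt "0 0 0.0013 0 0.043"

```text
time: 25.85
ee_pos: [0.3959, -0.1858, 0.0479]
tcp_rot: [-2.051, -2.372, -0.001]
ft_force: [-2.9, 1.5, 29.8]
grip_width: 0.0494
grip_force: 34.6
```

Request:
nudge_tcp --pt "0 0 -0.0005 0 0.043" --pt "0 0 -0.0005 0 0.085" --pt "0 0 -0.0005 0 0.085" --pt "0 0 -0.0005 0 0.085" --pt "0 0 -0.0005 0 0.085" --pt "0 0 -0.02 0 0.085" --pt "0 0 -0.05 0 0.085" --pt "0 0 -0.075 0 0.085"

```text
time: 26.65
ee_pos: [0.3959, -0.1859, 0.1232]
tcp_rot: [-2.049, -2.371, -0.001]
ft_force: [-0.5, -0.5, -1.0]
grip_width: 0.0852
grip_force: 0.0
```

Request:
nudge_tcp --pt "0 0 0 0 0.085" --quiet true

```text
ok
```

```bash
python3 - <<'E'
from h import *
S=cap('scene','s11.png')
a=S[200:300,180:300];b=S[130:220,215:323]
cv2.imwrite('pics/a11.png',np.hstack([cv2.resize(a,(400,333),interpolation=2),cv2.resize(b,(400,333),interpolation=2)])[:,:,::-1])
E
python3 go.py .511 -.4353 .12
```

```text
t 26.8 pos [ 0.3964 -0.1865  0.123 ] tilt 0.0055 -> d [-0.2627  0.0776  0.0015] turn -0.0006 w 0.0851 F [-0.2  0.1 -0.4] q7 -0.11
```

View pics/a11.png

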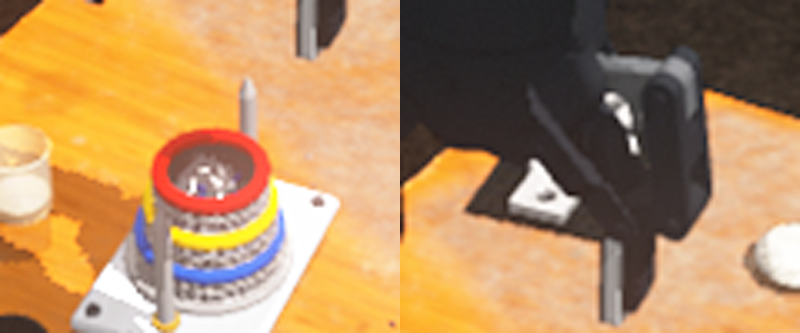

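The stack stands level, with the red rim at left crop (212,170). I go back for the plate, re-gripping at the release pose.

Request:
nudge_tcp --pt "-0.04 0.012 0 0 0.085" --pt "-0.08 0.024 0 0 0.085" --pt "-0.12 0.036 0 0 0.085" --pt "-0.16 0.048 0 0 0.085" --pt "-0.2 0.06 0 0 0.085" --pt "-0.24 0.071 0 0 0.085" --pt "-0.2627 0.0776 0 0 0.085" --pt "-0.2627 0.0776 0 0 0.085" --quiet true

```text
ok
```

Request:
nudge_tcp --pt "0 0 0 0 0.085" --pt "0 0 0 0 0.085" --quiet true

```text
ok
```

```bash
python3 go.py .5109 -.4352 .0157
```

```text
t 27.8 pos [ 0.5107 -0.4339  0.1196] tilt 0.0083 -> d [-0.002   0.0005  0.1039] turn 0.0012 w 0.0855 F [-0.1  1.1  0.9] q7 0.44
```

Request:
nudge_tcp --pt "-0.001 0.0005 0.03 0 0.06" --pt "-0.002 0.0005 0.06 0 0.05" --pt "-0.002 0.0005 0.085 0 0.05" --pt "-0.002 0.0005 0.098 0 0.05" --pt "-0.002 0.0005 0.1035 0 0.05" --pt "-0.002 0.0005 0.1035 0 0.05" --pt "-0.002 0.0005 0.1035 0 0.05" --quiet true

```text
ok
```

```bash
python3 go.py .5109 -.4352 .0157
```

```text
t 28.5 pos [ 0.5115 -0.4364  0.0178] tilt 0.006 -> d [ 0.0013 -0.0004  0.0022] turn 0.0002 w 0.0501 F [ 0.   0.5 -0.1] q7 0.4
```

Request:
nudge_tcp --pt "0.0013 -0.0004 0.002 0 0.05" --pt "0.0013 -0.0004 0.002 0 0.05" --pt "0.0013 -0.0004 0.002 0 0.05" --quiet true

```text
ok
```

```bash
python3 go.py .5109 -.4352 .0157
```

```text
t 28.8 pos [ 0.5106 -0.435   0.015 ] tilt 0.007 -> d [-0.0002  0.0003 -0.0007] turn 0.0001 w 0.0494 F [-0.1 -0.3 -0.4] q7 0.39
```

Request:
nudge_tcp --pt "0 0 0 0 0.03" --pt "0 0 0 0 0.02" --pt "0 0 0 0 0.008" --pt "0 0 0 0 0.008" --pt "0 0 0 0 0.008" --pt "0 0 0 0 0.008" --force 40

```text
time: 29.4
ee_pos: [0.5105, -0.435, 0.0148]
tcp_rot: [-2.05, -2.371, -0.001]
ft_force: [-0.9, 1.4, 4.6]
grip_width: 0.0161
grip_force: 39.0
```

```bash
python3 go.py .5109 -.4352 .135
```

```text
t 29.4 pos [ 0.5105 -0.435   0.0148] tilt 0.0072 -> d [ 0.0005 -0.0002 -0.1202] turn 0.0001 w 0.0161 F [-0.9  1.4  4.6] q7 0.39
```

Request:
nudge_tcp --pt "0 0 -0.01 0 0.008" --pt "0 0 -0.03 0 0.008" --pt "0 0 -0.06 0 0.008" --pt "0 0 -0.09 0 0.008" --pt "0 0 -0.1 0 0.008" --pt "0 0 -0.1 0 0.008" --pt "0 0 -0.1 0 0.008" --quiet true

```text
ok
```

```bash
python3 go.py .3954 -.1835 .115
```

```text
t 30.1 pos [ 0.5106 -0.4353  0.1136] tilt 0.0087 -> d [ 0.2658 -0.0776  0.0008] turn 0.0004 w 0.0166 F [ 0.1 -0.7 -2. ] q7 0.44
```

Request:
nudge_tcp --pt "0.02 -0.006 0 0 0.008" --pt "0.055 -0.016 0 0 0.008" --pt "0.095 -0.028 0 0 0.008" --pt "0.135 -0.039 0 0 0.008" --pt "0.175 -0.051 0 0 0.008" --pt "0.215 -0.063 0 0 0.008" --pt "0.245 -0.0715 0 0 0.008" --pt "0.26 -0.076 0 0 0.008" --quiet true

```text
ok
```

Request:
nudge_tcp --pt "0.0058 -0.0016 0 0 0.008" --pt "0.0058 -0.0016 0 0 0.008" --pt "0.0058 -0.0016 0 0 0.008" --pt "0.0058 -0.0016 0 0 0.008" --quiet true

```text
ok
```

```bash
python3 go.py .3954 -.1835 .092
```

```text
t 31.3 pos [ 0.3959 -0.1845  0.1163] tilt 0.0075 -> d [ 0.0009 -0.0003  0.0243] turn -0.0011 w 0.0164 F [-0.  -0.2 -1.9] q7 -0.14
```

Request:
nudge_tcp --pt "0.0009 -0.0003 0.01 0 0.008" --pt "0.0009 -0.0003 0.02 0 0.008" --pt "0.0009 -0.0003 0.026 0 0.008" --pt "0.0009 -0.0003 0.028 0 0.008" --pt "0.0009 -0.0003 0.028 0 0.008" --pt "0.0009 -0.0003 0.028 0 0.008" --quiet true

```text
ok
```

```bash
python3 go.py .3954 -.1835 .082
```

```text
t 31.9 pos [ 0.3954 -0.1828  0.0888] tilt 0.007 -> d [-0.0007 -0.0001  0.0068] turn -0.0001 w 0.0164 F [ 0.5 -0.4 -2.5] q7 -0.19
```

Request:
nudge_tcp --pt "-0.0007 0 0.002 0 0.008" --pt "-0.0007 0 0.004 0 0.008" --pt "-0.0007 0 0.006 0 0.008" --pt "-0.0007 0 0.0075 0 0.008" --pt "-0.0007 0 0.009 0 0.008" --pt "-0.0007 0 0.009 0 0.008"

```text
time: 32.5
ee_pos: [0.3952, -0.1833, 0.0794]
tcp_rot: [-2.05, -2.371, -0.001]
ft_force: [0.1, 0.4, -2.0]
grip_width: 0.0165
grip_force: 39.3
```

```bash
python3 go.py .3954 -.1835 .075
```

```text
t 32.5 pos [ 0.3952 -0.1833  0.0794] tilt 0.0076 -> d [-0.0003  0.0001  0.0044] turn 0.0003 w 0.0165 F [ 0.1  0.4 -2. ] q7 -0.2
```

Request:
nudge_tcp --pt "0 0 0.002 0 0.008" --pt "0 0 0.004 0 0.008" --pt "0 0 0.0055 0 0.008" --pt "0 0 0.007 0 0.008" --pt "0 0 0.007 0 0.008"

```text
time: 33.0
ee_pos: [0.3954, -0.1832, 0.0724]
tcp_rot: [-2.05, -2.371, -0.001]
ft_force: [1.7, 2.1, -2.9]
grip_width: 0.017
grip_force: 39.3
```

```bash
python3 go.py .3954 -.1835 .0718
```

```text
t 33.0 pos [ 0.3954 -0.1832  0.0724] tilt 0.0073 -> d [-0.0003 -0.0001  0.0006] turn 0.0003 w 0.017 F [ 1.7  2.1 -2.9] q7 -0.21
```

Request:
nudge_tcp --pt "0 0 0.0005 0 0.008" --pt "0 0 0.001 0 0.008" --pt "0 0 0.001 0 0.008" --pt "0 0 0.001 0 0.008"

```text
time: 33.4
ee_pos: [0.3955, -0.1833, 0.0717]
tcp_rot: [-2.05, -2.371, -0.001]
ft_force: [1.6, 0.9, 4.7]
grip_width: 0.0163
grip_force: 40.0
```

```bash
python3 go.py .3954 -.1835 .0718
```

```text
t 33.4 pos [ 0.3955 -0.1833  0.0717] tilt 0.0069 -> d [-0.0002 -0.0001 -0.0001] turn 0.0002 w 0.0163 F [1.6 0.9 4.7] q7 -0.22
```

The plate landed on the stack at the expected height (underside about 61 mm). I release, retreat and check by triangulation.

Request:
nudge_tcp --pt "0 0 0 0 0.03" --pt "0 0 0 0 0.05" --pt "0 0 0 0 0.06" --pt "0 0 0 0 0.06" --pt "0 0 -0.03 0 0.06" --pt "0 0 -0.07 0 0.06" --pt "0 0 -0.11 0 0.06" --pt "0 0 -0.13 0 0.06"

```text
time: 34.2
ee_pos: [0.3961, -0.1841, 0.2042]
tcp_rot: [-2.051, -2.372, -0.002]
ft_force: [0.1, -0.4, -0.7]
grip_width: 0.0599
grip_force: 0.0
```

Request:
nudge_tcp --pt "-0.04 0 0 0 0.06" --pt "-0.08 0.01 0 0 0.06" --pt "-0.12 0.02 0 0 0.06" --pt "-0.16 0.03 0 0 0.06" --pt "-0.2 0.04 0 0 0.06" --pt "-0.24 0.05 0 0 0.06" --pt "-0.26 0.06 0 0 0.06" --pt "-0.26 0.06 0 0 0.06"

```text
time: 35.0
ee_pos: [0.4931, -0.4342, 0.1985]
tcp_rot: [-2.052, -2.368, -0.001]
ft_force: [-0.4, 1.1, -0.6]
grip_width: 0.0599
grip_force: 0.0
```

```bash
python3 - <<'E'
from h import *
S=cap('scene','s12.png');T=cap('top','t12.png')
def dot(I,r):
    u0,v0,u1,v1=r;h=cv2.cvtColor(I[v0:v1,u0:u1],cv2.COLOR_RGB2HSV);m=((h[...,0]>15)&(h[...,0]<30)&(h[...,1]>90)&(h[...,2]>110)).astype(np.uint8)
    n,l,st,c=cv2.connectedComponentsWithStats(m);return [(st[i].tolist()[4],(c[i]+[u0,v0]).round(1).tolist()) for i in range(1,n)]
# expected pixels of the knob top
def proj(n,p):
    E=P[n]['extrinsics'];q=E[:3,:3].T@(np.array(p)-E[:3,3]);return np.array([P[n]['cx']-P[n]['fx']*q[0]/q[2],P[n]['cy']+P[n]['fy']*q[1]/q[2]])
for n,I in(('scene',S),('top',T)):
    e=proj(n,(.396,-.1845,.093)).round().astype(int);print(n,e,dot(I,(e[0]-10,e[1]-10,e[0]+10,e[1]+10)))
for nm,pt,r in(('cup',None,0),):
    S0=cv2.imread('pics/scene0.png')[:,:,::-1]
    for nm,(u,v) in(('cup',(186,252)),('watch',(325,199))):
        t=S0[v-14:v+14,u-18:u+18].copy();m=cv2.matchTemplate(S[v-30:v+30,u-34:u+34].copy(),t,cv2.TM_CCOEFF_NORMED);_,s,_,l=cv2.minMaxLoc(m);print(nm,'shift px',(l[0]-16,l[1]-16),round(s,2))
E
```

```text
scene [241 232] [(114, [235.9, 226.6]), (19, [242.0, 232.2])]
top [203 208] [(18, [202.7, 208.9])]
cup shift px (0, 0) 0.99
watch shift px (0, 0) 1.0
```

```bash
python3 - <<'E'
from h import *
print(tri((242.0,232.2),(202.7,208.9)))
S=cv2.imread('pics/scene12.png') if 0 else cv2.imread('pics/s12.png')[:,:,::-1].copy()
for c,z in(('red',.058),('yellow',.043),('blue',.027)):
    try:e=rim(S,c,(205,225,285,310));print(c,[round(x,1) for x in e[0]],e[2])
    except Exception as x:print(c,x)
print(env.get_state()['qd'].round(3), env.get_state()['ft_force'].round(1))
print(order.close_job())
E
```

```text
(array([ 0.39428625, -0.18442444,  0.09368524]), np.float64(0.00020075673757344572))
red attempt to get argmax of an empty sequence
yellow attempt to get argmax of an empty sequence
blue [245.3, 279.7] 75
[-0.003 -0.02  -0.005  0.025  0.002 -0.006 -0.004] [ 0.2 -0.7 -0.8]
the job is handed in; nothing more can be done
None
```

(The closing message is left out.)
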